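Box the buffer stop and snap the tub shut

ROBOT

A 6-joint arm with a two-finger parallel gripper is mounted at the origin on the work surface; the furniture and walls round the work are solid. World frame = base frame: x ahead of the robot, y to its left, z up, the work surface at z = 0. Lengths are in m, angles in rad, forces in N, time in s.
With the tool pointing down it reaches from about 0.3 to 0.875 m from the base axis. Payload 6.4 kg.
Tool frame: the origin (TCP) lies midway between the tips of the shut fingers; the grasp point (between the pads) lies 19 mm behind it (ctrl.pinch_z is the distance from the TCP to the grasp point, in m); z points along the fingers, y is the line along which they close (so a half turn about z gives the same grasp; the last joint's range is limited). The gripper opens to 85 mm and grips with 20 to 120 N. Pads are 22 mm wide; open, the fingers measure 114 mm over their backs; the gripper's body (76 mm by 85 mm) begins 54 mm behind the grasp point. The pads swing forward as they close: fully open they stand 13 mm farther back than shut.
Start: joints at [-1.334, 0.181, 1.607, -0, 1.354, -0.206], TCP at [0.246, -0.52, 0.231] pointing down, gripper open.
Joint ranges: [-2.99, 2.99], [-0.89, 2.07], [0.3, 2.58], [-1.14, 4.28], [0, 2.63], [-3.12, 3.12]. Speed limits (rad/s): [2.57, 2.57, 3.01, 3.14, 3.14, 3.14].

INTERFACE

Orientations are given as a unit quaternion [w, x, y, z].
In Python, from bench import ctrl gives the robot as it stands.
- The arm moves only by the tool apply_moves, never from a script. Its argument "moves" is a list of rows, each an object with "jaw": the opening, from 0 (shut) to 1 (fully open); "offset": the shift along the tool's x, y, z in mm, a list of three; "rot": the turn, a rotation vector about the tool's x, y, z in degrees, a list of three. In form: [{"jaw": jaw, "offset": [dx, dy, dz], "rot": [ax, ay, az]}, ...]. A call has exactly 5 rows; each row shifts and turns the commanded pose from where the row before left it, along the tool's axes as they then stand; what a row does not reach is not made up. A row lasts 1/8 s, in which the tool goes at most 62.5 mm and 10.7 degrees, less where a joint would pass 70% of its speed; a pose out of reach is approached as far as the arm can. A call is refused whole if a number of a shift passes 62.5 or a number of a turn 10.7, either way. A call with a gripper value outside its range is refused whole. The fingers move at their own pace and stop on an object; the grip force is fixed at half the most. Time passes only in rows, so rows that do not move let the fingers close, or fill a call up. It gives the time, the measured TCP pose, the force, the opening and the grip force at its end, in the units of the state.
- ctrl.get_obs(): the state, without advancing time (a new reading comes with each control period).
- ctrl.camera(name): name is "scene" or "top"; returns (picture, depth): 420x560x3 uint8, red, green, blue; 420x560 float32, m along the optical axis (not along the pixel's ray), 0 where there is no reading.
- ctrl.camera_params(name): a dict with "K" (3x3 intrinsics, pixels), "cam_to_world" (4x4, takes a point from camera to world coordinates). Camera axes: x right, y down, z forward; pixel columns grow to the right and rows downward; lengths in m; the calibration is good to about 2 mm. A picture is of the moment at which its call begins. camera_params takes no time and is no camera call.
- ctrl.hand_in(): hands the job in; it is judged then, once.
Trained networks look in the newest picture that a camera, given by its name, has taken for a name from the list of things; names that differ only in an ending like _2 or _b are one class to them, and where a whole thing is asked for, a point or a joint stands for the part that bears it (a point fixed in the world has none). Each returns a list of dicts, best first, with "score" (0 to 1); they miss things now and then, are a little off and sometimes report something else, mostly with a low value. They report only what shows in the picture. A call takes as long as a camera call. They do not tell look-alikes from the thing itself.
- ctrl.outline_of(camera, target): "region" (420x560 bool, what is visible of it) and "position" ([column, row] in pixels, amid what is visible of it).
The state is a dict: "time_s": time; "q": joint angles; "dq": joint speeds; "joint_efforts": joint torques, N m; "eef_pos": TCP position; "eef_rot": TCP orientation; "wrist_force": force on the tool from outside, world axes, zero at the start; "torque": the same for the moment, N m; "opening": opening from 0.0 (shut) to 1.0 (fully open); "grasp_force": force on a finger pad.
Only numpy, scipy, OpenCV 4.12 (cv2) and the standard library are available. Lean on these libraries where they do the work, as an engineer would, in place of code of your own. Each camera call takes 0.05 s, during which the arm holds its last target. There are 200 camera calls.

TASK

Pack away the model buffer stop that lies nearest to you, on the right of the track: set it upright in the open storage tub and let go of it, then put on the lid that fits the tub and press it down until the clips at both ends have snapped over it and it sits flush on the rim all round. The tub's lid is the larger of the two; leave the smaller lid and the other things on the table where they are.

Things in the scene. Friction and masses are not known exactly. Their poses are not given: they have to be found in the camera images.
- tub: Grey open-topped storage tub, fixed to the table. Outside 106 (own x) x 132 (own y) x 46 mm high, walls and floor 3 mm, so 100 x 126 mm inside. Origin at the centre of its underside, z up. At each end of its long y axis, in the middle, stands a spring clip 36 mm wide that rises to 64 mm above the table; with the clips the tub is 156 mm long.
- clip_left (a joint): Spring clip at the tub's own +y end: outward slide in m, 0 = home, 0.007 = fully out. Its tooth points inward, 5 mm above the rim, 3 mm in over the seated lid's edge; a steep ramp on top lets a lid pushed down drive it outward, then it springs back over the plate. Spring 1 N at home, 2 N at 3 mm; pushing the lid past both clips takes about 5 to 15 N.
- clip_right (a joint): The same clip at the tub's own -y end; outward slide in m, 0 = home.
- lid_large: White lid that fits the tub, loose, 90 g, right way up. Plate 108 (own x) x 136 (own y) x 4 mm, underside 12 mm above the origin; below it a tapered skirt 12 mm deep that enters the tub with 1.5 mm play at its top and 5 mm at its lower edge. Origin: centre of the skirt's lower edge (on the table at the start), z up. Either way round fits.
- lid_grip (a point): Middle of the large lid's grab handle, 38 mm above the lid's origin. The handle is a flat-sided bar 14 mm thick (lid x), 62 mm long (lid y), from 30 to 46 mm above the lid's origin, on a post 8 mm long at each end, open between; the plate's top lies at 16 mm. Grasp it across x.
- tub_seat (a point): Where the large lid's origin comes to lie once snapped home: on the tub's axis, 34 mm above its underside (lid y along tub y; the plate then rests on the rim, 1 mm below the clips' teeth). A lid merely laid on the tub stays up on the clips' ramps, 5 to 12 mm too high.
- lid_small: White lid of another, smaller tub, of the same make and handle but with a plate of 80 x 100 mm; loose, 60 g. It fits nothing here; leave it alone. The two lids may lie in either of two places. Origin at the centre of the skirt's lower edge.
- buffer_stop: Model railway buffer stop on a short piece of roadbed, loose, 40 (own x) x 82 (own y) x 28 mm high, 35 g, standing upright. Origin at the centre of its underside, z up, long axis y. Roadbed 9 mm high, 40 mm wide; on it the stop, solid from 9 to 26 mm height, 32 mm wide in x, from y = -7 to +24 mm: grasp it there across x. Not the two others at the far back edge.
- eraser: Bystander: eraser 20 x 40 x 13 mm, loose, origin at the centre of its underside. Leave alone.
- van: Bystander: model goods van 30 x 116 x 44 mm, loose, origin at the centre of its underside. Leave alone.
- sanding_block: Bystander: brown cork sanding block 41 x 69 x 26 mm, loose, origin at the centre of its underside. Leave alone.
Things that resemble listed ones, but are neither listed nor needed, are in the scene too. What is shaped like the lid_large but red is not meant.

How it is judged:
By the outcome, as a careful person would: the job done as asked, in the order asked, and still so for the second after the job is handed in, with the robot touching nothing.
It also fails if it takes over 54 s, if anything falls off the work surface, if the arm or the gripper's body presses on something with over 40 N, if the wrist force passes 120 N, or if a joint passes its speed limit or range.

## Working session

There is one attempt and no reset: what is moved stays moved. The work goes in short steps, Python scripts to look and compute and a tool call to move; the robot and the scene stay as the last step left them, time stands still between calls to the robot, and variables do not carry over. Pictures are saved under pics/ and viewed, at most 10 in all, crops included, and the job is handed in when it is done.

Besides the shell and the picture viewer there is one more tool, called after "Call:" by a JSON object that holds its "name" and its "arguments". apply_moves: Moves the arm, as the interface text tells. Its arguments: {"type":"object","properties":{"moves":{"type":"array"}},"required":["moves"]}

```bash
mkdir -p pics; ls
cat > h.py <<'E'
import numpy as np, cv2
from bench import ctrl
def cloud(cam):
    rgb,d=ctrl.camera(cam); p=ctrl.camera_params(cam); K=p["K"];T=np.array(p["cam_to_world"])
    v,u=np.mgrid[:420,:560]; K=np.array(K)
    P=np.stack([(u-K[0,2])/K[0,0]*d,(v-K[1,2])/K[1,1]*d,d],-1)@T[:3,:3].T+T[:3,3]
    P[d==0]=np.nan
    return rgb,P
E
python3 - <<'E'
from h import *
out={}
for c in("scene","top"):
    rgb,P=cloud(c); cv2.imwrite(f"pics/{c}0.png",rgb[...,::-1]); np.save(f"{c}0.npy",P)
    print(c,np.array(ctrl.camera_params(c)["cam_to_world"])[:3,3].round(3))
    for n in("tub","lid_large","lid_small","buffer_stop","eraser","van","sanding_block"):
        for r in ctrl.outline_of(c,n):
            m=r["region"]; q=P[m]; q=q[~np.isnan(q[:,0])]
            print(n,round(r["score"],2),np.round(r["position"]),m.sum(),np.median(q,0).round(3),np.percentile(q,2,0).round(3),np.percentile(q,98,0).round(3))
print(ctrl.get_obs()["eef_rot"],ctrl.get_obs()["time_s"],ctrl.pinch_z)
E
```

```text
pics
scene [-0.122 -0.913  0.814]
tub 0.57 [284. 193.] 1797 [0.539 0.12  0.024] [ 0.481  0.027 -0.001] [0.596 0.177 0.062]
lid_large 0.94 [324. 292.] 609 [ 0.404 -0.277  0.016] [ 0.229 -0.46   0.002] [ 0.435 -0.188  0.288]
lid_large 0.85 [255. 336.] 2850 [ 0.216 -0.313  0.016] [ 0.166 -0.371  0.012] [ 0.276 -0.24   0.045]
lid_small 0.91 [214. 165.] 549 [0.453 0.342 0.015] [ 0.419  0.309 -0.002] [0.498 0.405 0.046]
buffer_stop 0.88 [399. 269.] 420 [ 0.604 -0.29   0.009] [ 0.586 -0.322 -0.   ] [ 0.628 -0.251  0.026]
van 0.78 [416. 324.] 682 [ 0.493 -0.453  0.038] [ 0.483 -0.481  0.   ] [ 0.547 -0.416  0.044]
sanding_block 0.54 [260. 153.] 185 [0.588 0.318 0.022] [ 0.566  0.301 -0.001] [0.618 0.357 0.027]
top [ 0.323 -0.027  1.22 ]
tub 0.73 [224. 187.] 2050 [0.544 0.108 0.005] [ 0.484  0.033 -0.001] [0.596 0.175 0.062]
lid_large 0.9 [346. 230.] 1709 [ 0.428 -0.242  0.017] [ 0.375 -0.309  0.012] [ 0.483 -0.178  0.047]
lid_large 0.71 [368. 302.] 1936 [ 0.223 -0.303  0.017] [ 0.167 -0.37   0.012] [ 0.276 -0.238  0.048]
lid_small 0.89 [131. 220.] 1003 [0.456 0.357 0.017] [0.42  0.311 0.012] [0.497 0.407 0.048]
buffer_stop 0.84 [355. 164.] 293 [ 0.61  -0.281  0.01 ] [ 0.592 -0.316  0.005] [ 0.631 -0.249  0.028]
eraser 0.41 [248. 187.] 50 [0.531 0.036 0.062] [0.515 0.031 0.046] [0.548 0.042 0.068]
van 0.71 [412. 200.] 381 [ 0.497 -0.424  0.043] [ 0.482 -0.476  0.007] [ 0.513 -0.382  0.048]
sanding_block 0.75 [144. 170.] 403 [0.598 0.334 0.024] [ 0.57   0.302 -0.002] [0.627 0.374 0.03 ]
[-1.95881273e-06  9.75590212e-01  2.19599040e-01 -6.49173804e-06] 0.8 0.0187
```

View pics/scene0.png

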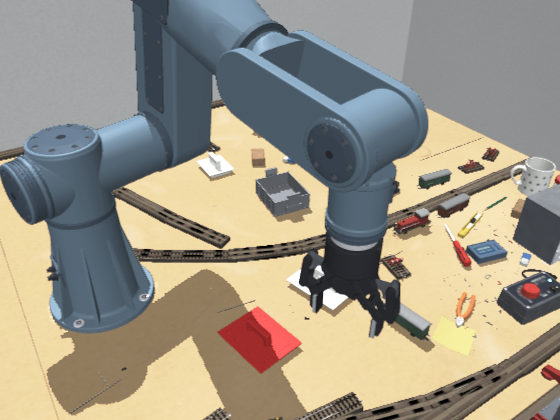

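View pics/top0.png

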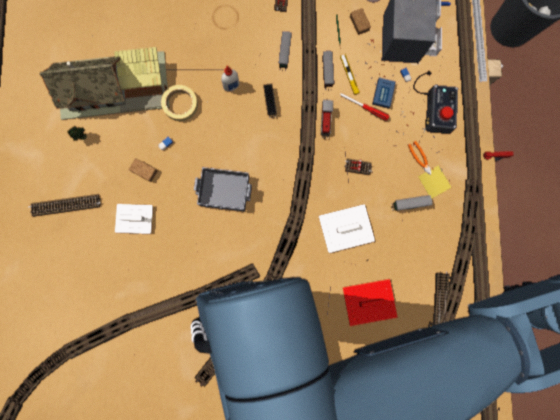

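The scene shows three buffer stops. One is at scene (398,267) / top (358,167), nearest and right of the track. The other two are at the far back edge, at scene (470,166) and (490,153). The first fits the description. The large white lid is at top (346,229). The red one at (370,302) is a decoy, and the small lid is at (133,219). Next I'll confirm with a crop and fit the poses.

```bash
cat >> h.py <<'E'
def rect(P,reg,z0,z1,grow=0,box=None):
    m=reg.astype(np.uint8)
    if grow: m=cv2.dilate(m,np.ones((2*grow+1,)*2,np.uint8))
    q=P[m>0]; q=q[(q[:,2]>z0)&(q[:,2]<z1)]
    (c,s,a)=cv2.minAreaRect((q[:,:2]*1000).astype(np.float32))
    return np.round(c,1),np.round(s,1),round(a,1),len(q),np.round(q.mean(0)*1000,1)
E
python3 - <<'E'
from h import *
for c in("top","scene"):
    rgb,P=cloud(c)
    for n,b in(("tub",[(.035,.05),(.052,.07)]),("lid_large",[(.010,.02),(.035,.055)]),("buffer_stop",[(.004,.013),(.004,.035),(.018,.035)])):
        for r in ctrl.outline_of(c,n)[:1 if n!="lid_large" else 2]:
            if n=="lid_large" and rgb[r["region"]][:,1].mean()<120: continue
            for z0,z1 in b:
                try: print(c,n,r["position"],(z0,z1),*rect(P,r["region"],z0,z1,2))
                except Exception as e: print(e)
    if c=="top":
        a=cv2.resize(rgb[140:260,300:460],None,fx=5,fy=5,interpolation=cv2.INTER_CUBIC); cv2.imwrite("pics/crop.png",a[:,:800,::-1])
    if c=="top": np.save("t.npy",P)
E
```

```text
top tub [222.7, 188.2] (0.035, 0.05) [540. 105.] [146.7 109.1] 82.2 262 [541.4 110.6  43.8]
top tub [222.7, 188.2] (0.052, 0.07) [540.1 105.3] [152.2  35.5] 83.0 114 [541.  113.9  61.8]
top lid_large [346.1, 228.8] (0.01, 0.02) [ 429.5 -244.2] [107.7 136.4] 14.1 1504 [ 428.8 -243.7   16.6]
top lid_large [346.1, 228.8] (0.035, 0.055) [ 429.6 -244.2] [14.3 62.3] 13.9 116 [ 429.  -243.7   45.7]
top buffer_stop [354.8, 166.3] (0.004, 0.013) [ 612.1 -280.3] [84.  55.1] 81.3 254 [ 608.7 -284.2    9.1]
top buffer_stop [354.8, 166.3] (0.004, 0.035) [ 612.1 -280.3] [84.  55.1] 81.3 341 [ 609.7 -282.7   11.8]
top buffer_stop [354.8, 166.3] (0.018, 0.035) [ 615.4 -270.3] [45.1 30.2] 71.4 42 [ 612.4 -281.2   25.1]
scene tub [282.9, 192.1] (0.035, 0.05) [538.  102.9] [151.2 110.7] 82.5 437 [536.3 100.7  41.5]
scene tub [282.9, 192.1] (0.052, 0.07) [538.1 103.7] [156.4  39.1] 82.9 121 [538.7 107.6  58.9]
scene lid_large [324.2, 295.6] (0.01, 0.02) [ 417.3 -248.1] [ 90.  137.6] 13.1 533 [ 400.3 -266.    15.3]
scene lid_large [324.2, 295.6] (0.035, 0.055) [ 419.7 -233.7] [26.3 14.6] 70.2 55 [ 421.1 -232.4   42.5]
scene buffer_stop [395.4, 267.2] (0.004, 0.013) [ 608.8 -284.6] [81.4 39. ] 80.9 300 [ 606.2 -288.1    8.4]
scene buffer_stop [395.4, 267.2] (0.004, 0.035) [ 608.8 -284.6] [81.4 39. ] 80.9 365 [ 606.8 -287.5   10.8]
scene buffer_stop [395.4, 267.2] (0.018, 0.035) [ 610.7 -282.7] [20.6 33. ] 80.7 48 [ 609.4 -285.5   24.2]
```

View pics/crop.png

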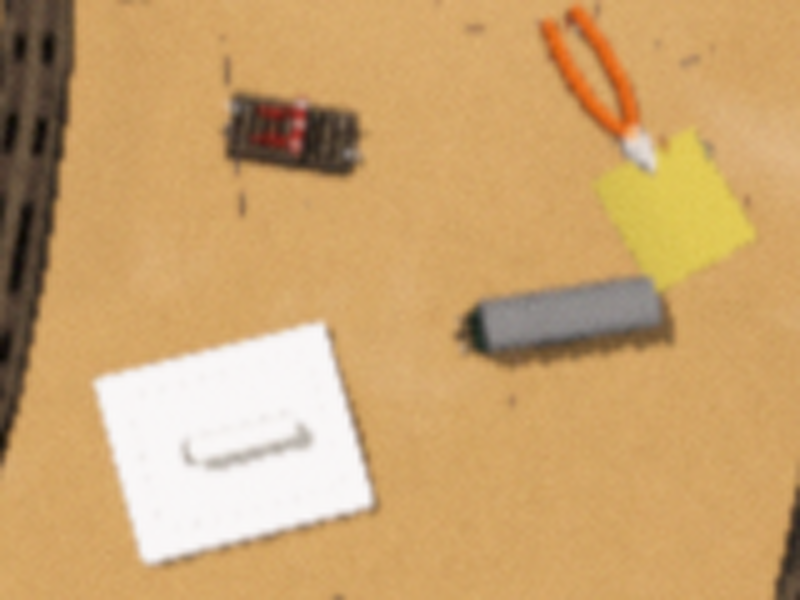

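```bash
cat >> h.py <<'E'
from scipy.spatial.transform import Rotation as R
import json
def plan(x,y,z,yaw,n,jaw):
    "yaw: world angle (deg) of tool x; prints rows in tool axes"
    o=ctrl.get_obs(); p=np.array(o["eef_pos"])*1000; w,a,b,c=o["eef_rot"]; r=R.from_quat([a,b,c,w])
    t=np.radians(yaw); X=np.array([np.cos(t),np.sin(t),0]); G=R.from_matrix(np.c_[X,np.cross([0,0,-1],X),[0,0,-1]])
    print("at",p.round(1),"yaw",np.degrees(np.arctan2(*r.as_matrix()[1::-1,0])).round(2),"open",round(o["opening"],3),"grip",round(o["grasp_force"],1),"F",np.round(o["wrist_force"],1),"t",round(o["time_s"],2))
    g=np.array([x,y,z]); rows=[]
    for i in range(n):
        d=np.round(r.inv().apply(g-p)/(n-i),1); v=np.round(np.degrees((r.inv()*G).as_rotvec())/(n-i),1)
        p=p+r.apply(d); r=r*R.from_rotvec(np.radians(v)); rows.append({"jaw":jaw,"offset":d.tolist(),"rot":v.tolist()})
    for k in range(0,n,5): print(json.dumps(rows[k:k+5]))
E
python3 -c "
from h import *
plan(610,-276,90,80.9,10,.65)"
```

```text
at [ 246.4 -519.5  231.3] yaw 25.37 open 0.997 grip 0.0 F [0.6 0.8 0.2] t 1.2
[{"jaw": 0.65, "offset": [43.3, -6.4, 14.1], "rot": [0.0, -0.0, -5.6]}, {"jaw": 0.65, "offset": [43.7, -2.2, 14.1], "rot": [0.0, -0.0, -5.5]}, {"jaw": 0.65, "offset": [43.7, 2.0, 14.1], "rot": [0.0, -0.0, -5.6]}, {"jaw": 0.65, "offset": [43.3, 6.3, 14.1], "rot": [0.0, -0.0, -5.5]}, {"jaw": 0.65, "offset": [42.5, 10.4, 14.2], "rot": [0.0, -0.0, -5.6]}]
[{"jaw": 0.65, "offset": [41.3, 14.5, 14.1], "rot": [0.0, -0.0, -5.5]}, {"jaw": 0.65, "offset": [39.7, 18.4, 14.2], "rot": [0.0, -0.0, -5.6]}, {"jaw": 0.65, "offset": [37.7, 22.2, 14.1], "rot": [0.0, -0.0, -5.5]}, {"jaw": 0.65, "offset": [35.4, 25.7, 14.2], "rot": [0.0, -0.0, -5.6]}, {"jaw": 0.65, "offset": [32.8, 29.0, 14.1], "rot": [0.0, -0.0, -5.5]}]
```

Call:
{"name": "apply_moves", "arguments": {"moves": [{"jaw": 0.65,"offset": [43,-6,14],"rot": [0,0,-5.5]},{"jaw": 0.65,"offset": [44,-2,14],"rot": [0,0,-5.5]},{"jaw": 0.65,"offset": [44,2,14],"rot": [0,0,-5.5]},{"jaw": 0.65,"offset": [43,6,14],"rot": [0,0,-5.5]},{"jaw": 0.65,"offset": [42,10,14],"rot": [0,0,-5.5]}]}}

```text
time_s: 1.82
eef_pos: [0.429, -0.3978, 0.161]
eef_rot: [0.0, 0.895, 0.447, 0.0]
wrist_force: [0.7, -0.9, 0.1]
opening: 0.654
grasp_force: 0.0
```

Call:
{"name": "apply_moves", "arguments": {"moves": [{"jaw": 0.65,"offset": [41,14,14],"rot": [0,0,-5.5]},{"jaw": 0.65,"offset": [40,18,14],"rot": [0,0,-5.5]},{"jaw": 0.65,"offset": [38,22,14],"rot": [0,0,-5.5]},{"jaw": 0.65,"offset": [35,26,14],"rot": [0,0,-5.5]},{"jaw": 0.65,"offset": [33,29,14],"rot": [0,0,-5.5]}]}}

```text
time_s: 2.45
eef_pos: [0.611, -0.2766, 0.0908]
eef_rot: [0.0, 0.763, 0.646, -0.0]
wrist_force: [0.4, -0.3, 0.0]
opening: 0.654
grasp_force: 0.0
```

```bash
python3 -c "
from h import *
plan(610,-276,9,80.9,5,.65)
r,P=cloud('scene');cv2.imwrite('pics/s1.png',cv2.resize(r[180:320,300:480,::-1],None,fx=4,fy=4))
rt,P=cloud('top');
for o in ctrl.outline_of('top','lid_large'):
  if rt[o['region']][:,1].mean()>120:print(rect(P,o['region'],.01,.02,2),rect(P,o['region'],.035,.055,2))
"
```

```text
at [ 611.  -276.6   90.8] yaw 80.55 open 0.654 grip 0.0 F [ 0.4 -0.3  0. ] t 2.45
[{"jaw": 0.65, "offset": [0.1, -0.2, 16.4], "rot": [0.0, 0.0, -0.1]}, {"jaw": 0.65, "offset": [0.1, -0.2, 16.4], "rot": [0.0, 0.0, -0.1]}, {"jaw": 0.65, "offset": [0.1, -0.2, 16.3], "rot": [0.0, 0.0, -0.1]}, {"jaw": 0.65, "offset": [0.1, -0.3, 16.4], "rot": [0.0, 0.0, -0.0]}, {"jaw": 0.65, "offset": [0.0, -0.2, 16.3], "rot": [0.0, 0.0, -0.1]}]
```

View pics/s1.png

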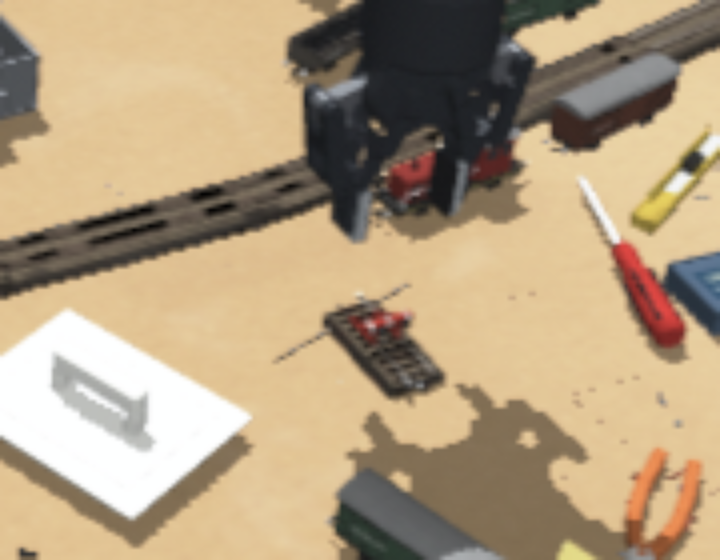

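The crop shows the buffer stop at crop (385,345) with its red stop on the +y half. The open fingers straddle it from above. Descending.

Call:
{"name": "apply_moves", "arguments": {"moves": [{"jaw": 0.65,"offset": [0,-1,20],"rot": [0,0,-0.3]},{"jaw": 0.65,"offset": [0.5,0,20],"rot": [0,0,0]},{"jaw": 0.65,"offset": [0,0,20],"rot": [0,0,0]},{"jaw": 0.65,"offset": [0,0,14],"rot": [0,0,0]},{"jaw": 0.65,"offset": [0,0,6.5],"rot": [0,0,0]}]}}

```text
time_s: 3.22
eef_pos: [0.6081, -0.2766, 0.0092]
eef_rot: [-0.001, 0.762, 0.647, -0.0]
wrist_force: [-0.6, -0.7, 0.5]
opening: 0.651
grasp_force: 0.0
```

Call:
{"name": "apply_moves", "arguments": {"moves": [{"jaw": 0.2,"offset": [0,0,0],"rot": [0,0,0]},{"jaw": 0.2,"offset": [0,0,0],"rot": [0,0,0]},{"jaw": 0.2,"offset": [0,0,0],"rot": [0,0,0]},{"jaw": 0.2,"offset": [0,0,0],"rot": [0,0,0]},{"jaw": 0.2,"offset": [0,0,0],"rot": [0,0,0]}]}}

```text
time_s: 3.85
eef_pos: [0.6091, -0.2768, 0.0112]
eef_rot: [0.0, 0.762, 0.647, 0.0]
wrist_force: [-0.9, 0.3, 2.0]
opening: 0.368
grasp_force: 62.0
```

Call:
{"name": "apply_moves", "arguments": {"moves": [{"jaw": 0.2,"offset": [0,0,-10],"rot": [0,0,0]},{"jaw": 0.2,"offset": [0,0,-20],"rot": [0,0,0]},{"jaw": 0.2,"offset": [0,0,-30],"rot": [0,0,0]},{"jaw": 0.2,"offset": [0,0,-30],"rot": [0,0,0]},{"jaw": 0.2,"offset": [0,0,-15],"rot": [0,0,0]}]}}

```text
time_s: 4.47
eef_pos: [0.6102, -0.2776, 0.1195]
eef_rot: [0.002, 0.762, 0.647, 0.001]
wrist_force: [0.3, -0.6, -0.2]
opening: 0.372
grasp_force: 61.8
```

```bash
python3 -c "
from h import *
plan(540,112,116,82.7,10,.2)"
```

```text
at [ 610.2 -277.6  119.5] yaw 80.67 open 0.372 grip 61.8 F [ 0.3 -0.6 -0.2] t 4.47
[{"jaw": 0.2, "offset": [37.3, -13.2, 0.2], "rot": [0.0, 0.0, -0.2]}, {"jaw": 0.2, "offset": [37.4, -13.1, 0.2], "rot": [0.0, 0.0, -0.2]}, {"jaw": 0.2, "offset": [37.4, -13.0, 0.2], "rot": [0.0, 0.0, -0.2]}, {"jaw": 0.2, "offset": [37.4, -12.9, 0.2], "rot": [0.0, 0.0, -0.2]}, {"jaw": 0.2, "offset": [37.5, -12.7, 0.2], "rot": [0.0, 0.0, -0.2]}]
[{"jaw": 0.2, "offset": [37.5, -12.6, 0.2], "rot": [0.0, 0.0, -0.2]}, {"jaw": 0.2, "offset": [37.6, -12.5, 0.3], "rot": [0.1, 0.0, -0.2]}, {"jaw": 0.2, "offset": [37.6, -12.3, 0.3], "rot": [0.0, 0.0, -0.2]}, {"jaw": 0.2, "offset": [37.7, -12.2, 0.2], "rot": [0.1, 0.1, -0.2]}, {"jaw": 0.2, "offset": [37.7, -12.0, 0.4], "rot": [0.0, 0.0, -0.2]}]
```

Call:
{"name": "apply_moves", "arguments": {"moves": [{"jaw": 0.2,"offset": [20,-7,0],"rot": [0,0,-0.2]},{"jaw": 0.2,"offset": [42,-14,0],"rot": [0,0,-0.2]},{"jaw": 0.2,"offset": [42,-14,0],"rot": [0,0,-0.2]},{"jaw": 0.2,"offset": [42,-14,0],"rot": [0,0,-0.2]},{"jaw": 0.2,"offset": [42,-14,0],"rot": [0,0,-0.2]}]}}

```text
time_s: 5.1
eef_pos: [0.5736, -0.0782, 0.1141]
eef_rot: [-0.002, 0.756, 0.654, -0.001]
wrist_force: [0.1, -0.7, 0.6]
opening: 0.371
grasp_force: 61.7
```

Call:
{"name": "apply_moves", "arguments": {"moves": [{"jaw": 0.2,"offset": [42,-14,0],"rot": [0,0,-0.2]},{"jaw": 0.2,"offset": [42,-14,0],"rot": [0,0,-0.2]},{"jaw": 0.2,"offset": [42,-14,0],"rot": [0,0,-0.2]},{"jaw": 0.2,"offset": [42,-14,1],"rot": [0,0,-0.2]},{"jaw": 0.2,"offset": [20,-7,1],"rot": [0,0,-0.2]}]}}

```text
time_s: 5.72
eef_pos: [0.5364, 0.1169, 0.1121]
eef_rot: [-0.001, 0.75, 0.662, -0.001]
wrist_force: [0.4, 0.4, 0.2]
opening: 0.367
grasp_force: 61.7
```

```bash
python3 -c "
from h import *
r,P=cloud('top');cv2.imwrite('pics/t2.png',cv2.resize(r[120:270,150:350,::-1],None,fx=4,fy=4))
for o in ctrl.outline_of('top','tub')[:1]: print(rect(P,o['region'],.052,.07,2))
plan(540,112,14,82.7,5,.2)"
```

```text
(array([556.6, 103.5]), array([152.3,  68.5]), 82.9, 81, array([535. ,  89.7,  61.4]))
at [536.4 116.7 112.1] yaw 82.89 open 0.37 grip 61.7 F [-0.2 -0.5 -0.6] t 5.83
[{"jaw": 0.2, "offset": [-0.9, 0.9, 19.6], "rot": [-0.0, -0.0, 0.0]}, {"jaw": 0.2, "offset": [-0.8, 0.9, 19.6], "rot": [-0.1, -0.0, 0.0]}, {"jaw": 0.2, "offset": [-0.9, 0.9, 19.6], "rot": [-0.0, -0.0, 0.1]}, {"jaw": 0.2, "offset": [-0.8, 0.9, 19.6], "rot": [-0.1, -0.0, 0.0]}, {"jaw": 0.2, "offset": [-0.9, 0.8, 19.7], "rot": [-0.0, -0.0, 0.1]}]
```

View pics/t2.png

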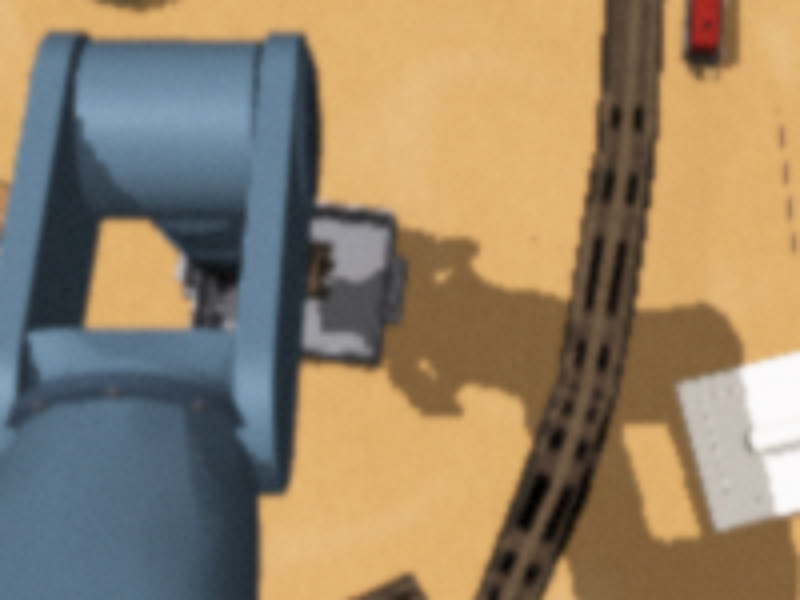

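The top view is mostly hidden by the arm. The buffer stop's end shows at crop (320,270), between the tub walls and level. Lowering it.

Call:
{"name": "apply_moves", "arguments": {"moves": [{"jaw": 0.2,"offset": [-2,2,20],"rot": [0,0,0]},{"jaw": 0.2,"offset": [-2,2,25],"rot": [0,0,0]},{"jaw": 0.2,"offset": [0,0,25],"rot": [0,0,0]},{"jaw": 0.2,"offset": [0,0,18],"rot": [0,0,0]},{"jaw": 0.2,"offset": [0,0,7],"rot": [0,0,0]}]}}

```text
time_s: 6.45
eef_pos: [0.5416, 0.109, 0.0172]
eef_rot: [-0.001, 0.751, 0.66, -0.001]
wrist_force: [-0.5, 0.1, -0.4]
opening: 0.368
grasp_force: 61.7
```

Call:
{"name": "apply_moves", "arguments": {"moves": [{"jaw": 0.2,"offset": [0,0,0.5],"rot": [0,0,0]},{"jaw": 0.2,"offset": [0,0,0.5],"rot": [0,0,0]},{"jaw": 0.2,"offset": [0,0,0.5],"rot": [0,0,0]},{"jaw": 0.2,"offset": [0,0,0.5],"rot": [0,0,0]},{"jaw": 0.2,"offset": [0,0,0],"rot": [0,0,0]}]}}

```text
time_s: 7.08
eef_pos: [0.543, 0.1092, 0.017]
eef_rot: [0.0, 0.751, 0.66, 0.0]
wrist_force: [-0.2, 0.5, 0.3]
opening: 0.369
grasp_force: 61.7
```

Call:
{"name": "apply_moves", "arguments": {"moves": [{"jaw": 0.2,"offset": [0,0,0.5],"rot": [0,0,0]},{"jaw": 0.2,"offset": [0,0,0.5],"rot": [0,0,0]},{"jaw": 0.2,"offset": [0,0,0.5],"rot": [0,0,0]},{"jaw": 0.2,"offset": [0,0,0],"rot": [0,0,0]},{"jaw": 0.2,"offset": [0,0,0],"rot": [0,0,0]}]}}

```text
time_s: 7.7
eef_pos: [0.5428, 0.1092, 0.0153]
eef_rot: [-0.0, 0.751, 0.66, -0.0]
wrist_force: [-0.2, 0.1, -1.3]
opening: 0.366
grasp_force: 61.7
```

Call:
{"name": "apply_moves", "arguments": {"moves": [{"jaw": 0.2,"offset": [0,0,0.5],"rot": [0,0,0]},{"jaw": 0.2,"offset": [0,0,0.5],"rot": [0,0,0]},{"jaw": 0.2,"offset": [0,0,0],"rot": [0,0,0]},{"jaw": 0.2,"offset": [0,0,0],"rot": [0,0,0]},{"jaw": 0.2,"offset": [0,0,0],"rot": [0,0,0]}]}}

```text
time_s: 8.32
eef_pos: [0.5429, 0.1092, 0.0143]
eef_rot: [-0.0, 0.751, 0.66, 0.0]
wrist_force: [0.3, 0.3, -0.2]
opening: 0.365
grasp_force: 61.7
```

Call:
{"name": "apply_moves", "arguments": {"moves": [{"jaw": 0.58,"offset": [0,0,0],"rot": [0,0,0]},{"jaw": 0.58,"offset": [0,0,0],"rot": [0,0,0]},{"jaw": 0.58,"offset": [0,0,0],"rot": [0,0,0]},{"jaw": 0.58,"offset": [0,0,-10],"rot": [0,0,0]},{"jaw": 0.58,"offset": [0,0,-25],"rot": [0,0,0]}]}}

```text
time_s: 8.95
eef_pos: [0.5418, 0.1092, 0.0491]
eef_rot: [-0.001, 0.751, 0.66, -0.001]
wrist_force: [0.3, -0.2, -0.9]
opening: 0.583
grasp_force: 0.0
```

Call:
{"name": "apply_moves", "arguments": {"moves": [{"jaw": 0.58,"offset": [0,0,-30],"rot": [0,0,0]},{"jaw": 0.58,"offset": [0,0,-35],"rot": [0,0,0]},{"jaw": 0.58,"offset": [-30,0,-10],"rot": [0,0,0]},{"jaw": 0.58,"offset": [-50,0,0],"rot": [0,0,0]},{"jaw": 0.58,"offset": [-50,0,0],"rot": [0,0,0]}]}}

```text
time_s: 9.57
eef_pos: [0.5265, -0.0208, 0.1255]
eef_rot: [0.001, 0.75, 0.661, 0.001]
wrist_force: [-0.1, -0.3, 0.3]
opening: 0.579
grasp_force: 0.0
```

```bash
python3 -c "
from h import *
plan(429.5,-244.5,90,104,10,.5)"
```

```text
at [526.5 -20.8 125.5] yaw 82.74 open 0.579 grip 0.0 F [-0.1 -0.3  0.3] t 9.57
[{"jaw": 0.5, "offset": [-23.4, -6.8, 3.5], "rot": [0.0, 0.0, -2.1]}, {"jaw": 0.5, "offset": [-23.1, -7.7, 3.6], "rot": [0.0, 0.0, -2.1]}, {"jaw": 0.5, "offset": [-22.9, -8.5, 3.5], "rot": [0.0, 0.0, -2.1]}, {"jaw": 0.5, "offset": [-22.5, -9.3, 3.6], "rot": [0.0, 0.0, -2.1]}, {"jaw": 0.5, "offset": [-22.2, -10.1, 3.5], "rot": [0.0, 0.0, -2.1]}]
[{"jaw": 0.5, "offset": [-21.8, -11.0, 3.6], "rot": [0.0, 0.0, -2.2]}, {"jaw": 0.5, "offset": [-21.3, -11.8, 3.5], "rot": [0.0, 0.0, -2.1]}, {"jaw": 0.5, "offset": [-20.9, -12.5, 3.6], "rot": [0.0, 0.0, -2.2]}, {"jaw": 0.5, "offset": [-20.4, -13.4, 3.5], "rot": [0.0, 0.0, -2.1]}, {"jaw": 0.5, "offset": [-19.9, -14.0, 3.6], "rot": [0.1, 0.1, -2.2]}]
```

Call:
{"name": "apply_moves", "arguments": {"moves": [{"jaw": 0.5,"offset": [-23,-7,3.5],"rot": [0,0,-2]},{"jaw": 0.5,"offset": [-23,-8,3.5],"rot": [0,0,-2]},{"jaw": 0.5,"offset": [-23,-8.5,3.5],"rot": [0,0,-2]},{"jaw": 0.5,"offset": [-22.5,-9,3.5],"rot": [0,0,-2]},{"jaw": 0.5,"offset": [-22,-10,3.5],"rot": [0,0,-2]}]}}

```text
time_s: 10.2
eef_pos: [0.4771, -0.1316, 0.1075]
eef_rot: [0.001, 0.69, 0.724, 0.0]
wrist_force: [0.2, -0.0, 0.2]
opening: 0.499
grasp_force: 0.0
```

Call:
{"name": "apply_moves", "arguments": {"moves": [{"jaw": 0.5,"offset": [-22,-11,3.5],"rot": [0,0,-2]},{"jaw": 0.5,"offset": [-21,-12,3.5],"rot": [0,0,-2]},{"jaw": 0.5,"offset": [-21,-12.5,3.5],"rot": [0,0,-2]},{"jaw": 0.5,"offset": [-20.5,-13,3.5],"rot": [0,0,-2]},{"jaw": 0.5,"offset": [-20,-14,3.5],"rot": [0,0,-2]}]}}

```text
time_s: 10.82
eef_pos: [0.4271, -0.2428, 0.09]
eef_rot: [0.001, 0.624, 0.781, -0.0]
wrist_force: [0.1, 0.1, 0.2]
opening: 0.502
grasp_force: 0.0
```

```bash
python3 -c "
from h import *
a,P=cloud('top');b,Q=cloud('scene')
f=lambda i:cv2.resize(i,(400,400),interpolation=cv2.INTER_CUBIC)
cv2.imwrite('pics/c3.png',np.hstack([f(a[140:240,175:275,::-1]),f(b[140:240,235:335,::-1])]))
for c,PP in(('top',P),('scene',Q)):
  for o in ctrl.outline_of(c,'tub')[:1]: print(c,rect(PP,o['region'],.052,.07,2),rect(PP,o['region'],.035,.05,2))
for o in ctrl.outline_of('scene','lid_large'):
  m=o['region']
  if b[m][:,1].mean()>120: print(o['position'],rect(Q,m,.01,.02,2),rect(Q,m,.038,.055,2))
plan(429.5,-244.5,21,104,5,.5)"
```

```text
top (array([548.2, 104.5]), array([152.5,  53.3]), 82.5, 113, array([541.6, 114.6,  61.2])) (array([540.2, 103.6]), array([143.3, 111.1]), 83.0, 257, array([541.5, 112.7,  43.8]))
scene (array([539.2, 105.1]), array([159.5,  38. ]), 81.8, 120, array([538.4, 104.9,  58.6])) (array([539. , 102.9]), array([151.3, 112.1]), 83.0, 437, array([536.5, 102. ,  41.2]))
[322.4, 284.6] (array([ 427.7, -245. ]), array([110.4, 138. ]), 14.5, 1721, array([ 422.9, -253. ,   15.5])) (array([ 427.8, -246.1]), array([17.5, 60.1]), 14.8, 160, array([ 426.4, -248.2,   43.8]))
at [ 427.4 -241.6   89.7] yaw 102.62 open 0.501 grip 0.0 F [ 0.1  0.1 -0.4] t 11.07
[{"jaw": 0.5, "offset": [-0.7, 0.3, 13.7], "rot": [0.0, 0.0, -0.3]}, {"jaw": 0.5, "offset": [-0.7, 0.3, 13.8], "rot": [0.0, 0.0, -0.3]}, {"jaw": 0.5, "offset": [-0.6, 0.2, 13.7], "rot": [0.0, 0.0, -0.3]}, {"jaw": 0.5, "offset": [-0.7, 0.3, 13.8], "rot": [0.0, 0.0, -0.2]}, {"jaw": 0.5, "offset": [-0.6, 0.2, 13.7], "rot": [0.0, 0.0, -0.3]}]
```

View pics/c3.png

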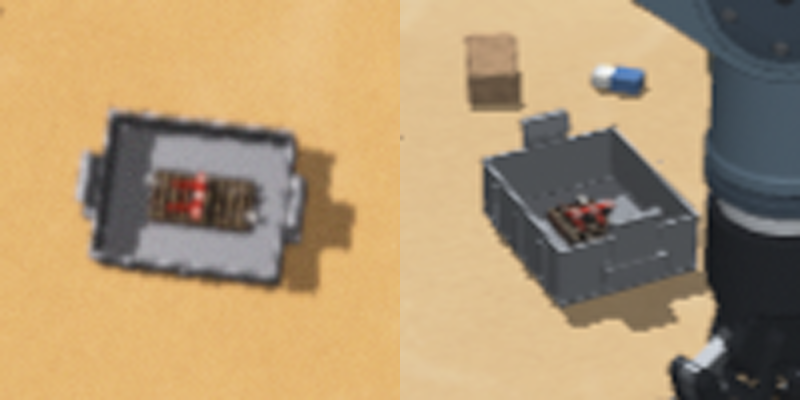

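The buffer stop stands upright and free on the tub floor, at (205,200) in the left half of the picture and (580,215) in the right half. Now the lid grasp.

Call:
{"name": "apply_moves", "arguments": {"moves": [{"jaw": 0.5,"offset": [-1,0.5,14],"rot": [0,0,-0.4]},{"jaw": 0.5,"offset": [-1,0,14],"rot": [0,0,-0.4]},{"jaw": 0.5,"offset": [-1,0,14],"rot": [0,0,-0.4]},{"jaw": 0.5,"offset": [-0.5,0,14],"rot": [0,0,-0.3]},{"jaw": 0.5,"offset": [0,0,11],"rot": [0,0,0]}]}}

```text
time_s: 11.7
eef_pos: [0.4282, -0.2449, 0.021]
eef_rot: [-0.001, 0.614, 0.789, 0.0]
wrist_force: [-0.4, -0.6, -0.6]
opening: 0.5
grasp_force: 0.0
```

Call:
{"name": "apply_moves", "arguments": {"moves": [{"jaw": 0.05,"offset": [0,0,0],"rot": [0,0,0]},{"jaw": 0.05,"offset": [0,0,0],"rot": [0,0,0]},{"jaw": 0.05,"offset": [0,0,0],"rot": [0,0,0]},{"jaw": 0.05,"offset": [0,0,0],"rot": [0,0,0]},{"jaw": 0.05,"offset": [0,0,0],"rot": [0,0,0]}]}}

```text
time_s: 12.32
eef_pos: [0.4286, -0.2453, 0.0225]
eef_rot: [0.0, 0.615, 0.789, -0.0]
wrist_force: [0.0, -0.3, -0.2]
opening: 0.149
grasp_force: 60.0
```

```bash
python3 -c "
from h import *
b,Q=cloud('scene')
for o in ctrl.outline_of('scene','lid_large'):
  m=o['region']
  if b[m][:,1].mean()>120: print(o['position'],rect(Q,m,.01,.02,2))
plan(429.5,-244.5,90,104,5,.05)"
```

```text
[324.2, 287.6] (array([ 426.8, -245.6]), array([111.2, 139. ]), 13.6, 1521, array([ 418.4, -259.3,   15.7]))
at [ 428.5 -245.2   22.4] yaw 104.17 open 0.15 grip 60.0 F [ 0.2  0.3 -0.1] t 12.43
[{"jaw": 0.05, "offset": [0.1, 0.2, -13.5], "rot": [0.0, 0.0, 0.0]}, {"jaw": 0.05, "offset": [0.1, 0.2, -13.5], "rot": [0.0, 0.0, 0.0]}, {"jaw": 0.05, "offset": [0.1, 0.2, -13.5], "rot": [0.0, 0.0, 0.1]}, {"jaw": 0.05, "offset": [0.1, 0.3, -13.5], "rot": [0.0, 0.0, 0.0]}, {"jaw": 0.05, "offset": [0.1, 0.2, -13.6], "rot": [0.0, 0.0, 0.1]}]
```

Call:
{"name": "apply_moves", "arguments": {"moves": [{"jaw": 0.05,"offset": [0,0,-10],"rot": [0,0,0]},{"jaw": 0.05,"offset": [0,0,-20],"rot": [0,0,0]},{"jaw": 0.05,"offset": [0,0,-30],"rot": [0,0,0]},{"jaw": 0.05,"offset": [0,0,-30],"rot": [0,0,0]},{"jaw": 0.05,"offset": [0,0,-15],"rot": [0,0,0]}]}}

```text
time_s: 13.05
eef_pos: [0.4293, -0.2459, 0.1296]
eef_rot: [0.002, 0.614, 0.789, -0.0]
wrist_force: [0.5, 1.2, -0.6]
opening: 0.151
grasp_force: 60.1
```

```bash
python3 -c "
from h import *
plan(539.5,104,125,82.8,10,.05)"
```

```text
at [ 429.3 -245.9  129.6] yaw 104.17 open 0.151 grip 60.1 F [ 0.5  1.2 -0.6] t 13.05
[{"jaw": 0.05, "offset": [31.2, 19.3, 0.4], "rot": [0.0, 0.0, 2.1]}, {"jaw": 0.05, "offset": [31.9, 18.1, 0.4], "rot": [0.0, 0.0, 2.1]}, {"jaw": 0.05, "offset": [32.6, 16.9, 0.4], "rot": [0.0, 0.0, 2.1]}, {"jaw": 0.05, "offset": [33.2, 15.7, 0.4], "rot": [0.0, 0.0, 2.2]}, {"jaw": 0.05, "offset": [33.7, 14.4, 0.4], "rot": [0.0, 0.0, 2.1]}]
[{"jaw": 0.05, "offset": [34.2, 13.2, 0.4], "rot": [0.0, 0.0, 2.2]}, {"jaw": 0.05, "offset": [34.7, 11.8, 0.4], "rot": [0.0, 0.0, 2.1]}, {"jaw": 0.05, "offset": [35.1, 10.6, 0.4], "rot": [0.0, 0.0, 2.2]}, {"jaw": 0.05, "offset": [35.5, 9.2, 0.4], "rot": [0.1, 0.1, 2.1]}, {"jaw": 0.05, "offset": [35.9, 7.9, 0.5], "rot": [0.0, 0.0, 2.2]}]
```

Call:
{"name": "apply_moves", "arguments": {"moves": [{"jaw": 0.05,"offset": [31,19,0.5],"rot": [0,0,2]},{"jaw": 0.05,"offset": [32,18,0.5],"rot": [0,0,2]},{"jaw": 0.05,"offset": [32.5,17,0.5],"rot": [0,0,2]},{"jaw": 0.05,"offset": [33,15.5,0.5],"rot": [0,0,2]},{"jaw": 0.05,"offset": [33.5,14.5,0.5],"rot": [0,0,2]}]}}

```text
time_s: 13.68
eef_pos: [0.4826, -0.0694, 0.1246]
eef_rot: [-0.0, 0.681, 0.732, -0.0]
wrist_force: [-0.1, -0.9, 0.1]
opening: 0.152
grasp_force: 60.1
```

Call:
{"name": "apply_moves", "arguments": {"moves": [{"jaw": 0.05,"offset": [34,13,0.5],"rot": [0,0,2]},{"jaw": 0.05,"offset": [34.5,12,0.5],"rot": [0,0,2]},{"jaw": 0.05,"offset": [35,10.5,0.5],"rot": [0,0,2]},{"jaw": 0.05,"offset": [35.5,9,0.5],"rot": [0,0,2]},{"jaw": 0.05,"offset": [36,8,0.5],"rot": [0,0,2]}]}}

```text
time_s: 14.3
eef_pos: [0.5346, 0.1059, 0.122]
eef_rot: [-0.0, 0.743, 0.67, -0.0]
wrist_force: [0.8, -0.9, -0.5]
opening: 0.151
grasp_force: 60.1
```

```bash
python3 -c "
from h import *
b,Q=cloud('scene')
cv2.imwrite('pics/s4.png',cv2.resize(b[100:240,210:370,::-1],None,fx=4,fy=4))
for n in('lid_large','tub'):
 for o in ctrl.outline_of('scene',n)[:2]:
  m=o['region'];q=Q[m]; 
  if n=='tub': print(n,o['position'],rect(Q,m,.035,.05,1),rect(Q,m,.052,.066,1))
  elif b[m][:,1].mean()>120: 
    q=q[q[:,2]>.08]; print(n,o['position'],np.percentile(q[:,2],[2,10,50,90,98]).round(3)); print(rect(Q,m,.105,.125,1))
plan(539.5,104,90,82.8,5,.05)"
```

```text
lid_large [279.5, 170.0] [0.102 0.112 0.115 0.119 0.144]
(array([532.6, 103.4]), array([142.7, 109. ]), 83.9, 859, array([524.5,  91.6, 115. ]))
tub [287.7, 192.5] (array([538. , 102.1]), array([149.6, 109.7]), 82.5, 324, array([526.6,  82.1,  41.5])) (array([530.8,  32.2]), array([10.8, 37.4]), 83.0, 55, array([529.8,  32.1,  58.7]))
at [534.5 106.1 121.9] yaw 84.34 open 0.152 grip 60.1 F [-1.1  0.1 -1.1] t 14.45
[{"jaw": 0.05, "offset": [-0.3, 1.1, 6.4], "rot": [-0.0, 0.0, 0.3]}, {"jaw": 0.05, "offset": [-0.3, 1.0, 6.4], "rot": [-0.0, 0.0, 0.3]}, {"jaw": 0.05, "offset": [-0.3, 1.1, 6.4], "rot": [-0.0, 0.0, 0.3]}, {"jaw": 0.05, "offset": [-0.3, 1.0, 6.4], "rot": [-0.0, 0.0, 0.3]}, {"jaw": 0.05, "offset": [-0.3, 1.1, 6.3], "rot": [-0.0, 0.0, 0.3]}]
```

View pics/s4.png

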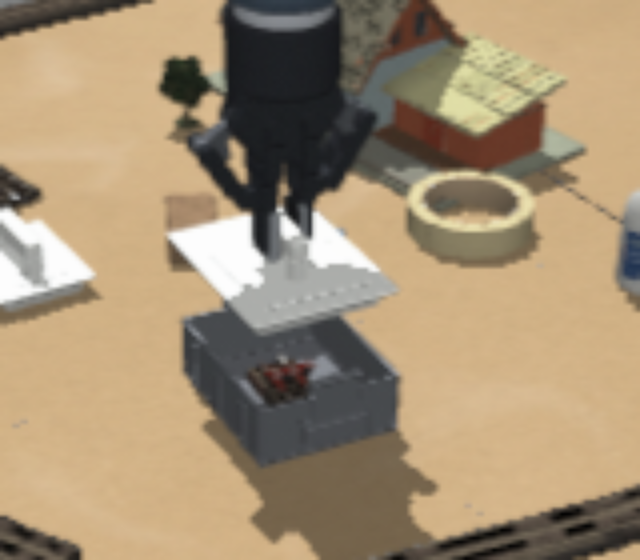

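The lid hangs level over the tub: plate at crop (285,270), tub at (290,385), buffer stop inside. I'll correct the alignment and lower.

Call:
{"name": "apply_moves", "arguments": {"moves": [{"jaw": 0.05,"offset": [-1,5,10],"rot": [0,0,1.5]},{"jaw": 0.05,"offset": [0,0,15],"rot": [0,0,0]},{"jaw": 0.05,"offset": [0,0,15],"rot": [0,0,0]},{"jaw": 0.05,"offset": [0,0,5],"rot": [0,0,0]},{"jaw": 0.05,"offset": [0,0,0],"rot": [0,0,0]}]}}

```text
time_s: 15.08
eef_pos: [0.5391, 0.103, 0.0766]
eef_rot: [-0.0, 0.751, 0.66, -0.001]
wrist_force: [-0.5, 1.3, 0.1]
opening: 0.152
grasp_force: 60.1
```

```bash
python3 -c "
from h import *
plan(539.7,104.3,72,82.8,5,.05)"
```

```text
at [539.1 103.   76.6] yaw 82.65 open 0.152 grip 60.1 F [-0.5  1.3  0.1] t 15.07
[{"jaw": 0.05, "offset": [0.3, 0.1, 0.9], "rot": [-0.0, 0.0, -0.0]}, {"jaw": 0.05, "offset": [0.3, 0.1, 0.9], "rot": [-0.0, 0.0, -0.0]}, {"jaw": 0.05, "offset": [0.3, 0.1, 0.9], "rot": [-0.0, 0.0, -0.0]}, {"jaw": 0.05, "offset": [0.2, 0.1, 0.9], "rot": [-0.0, 0.0, -0.1]}, {"jaw": 0.05, "offset": [0.3, 0.0, 1.0], "rot": [-0.1, 0.0, -0.0]}]
```

Call:
{"name": "apply_moves", "arguments": {"moves": [{"jaw": 0.05,"offset": [1,0.5,2],"rot": [0,0,0]},{"jaw": 0.05,"offset": [0,0,2],"rot": [0,0,0]},{"jaw": 0.05,"offset": [0,0,2],"rot": [0,0,0]},{"jaw": 0.05,"offset": [0,0,2],"rot": [0,0,0]},{"jaw": 0.05,"offset": [0,0,0],"rot": [0,0,0]}]}}

```text
time_s: 15.7
eef_pos: [0.5404, 0.1043, 0.0694]
eef_rot: [0.0, 0.751, 0.66, 0.0]
wrist_force: [0.1, 1.2, 0.5]
opening: 0.15
grasp_force: 60.3
```

Call:
{"name": "apply_moves", "arguments": {"moves": [{"jaw": 0.05,"offset": [0,0,1],"rot": [0,0,0]},{"jaw": 0.05,"offset": [0,0,1],"rot": [0,0,0]},{"jaw": 0.05,"offset": [0,0,1],"rot": [0,0,0]},{"jaw": 0.05,"offset": [0,0,0],"rot": [0,0,0]},{"jaw": 0.05,"offset": [0,0,0],"rot": [0,0,0]}]}}

```text
time_s: 16.32
eef_pos: [0.5404, 0.1041, 0.0664]
eef_rot: [0.0, 0.751, 0.66, 0.0]
wrist_force: [0.2, 0.8, 3.2]
opening: 0.15
grasp_force: 60.6
```

Call:
{"name": "apply_moves", "arguments": {"moves": [{"jaw": 0.05,"offset": [0,0,1],"rot": [0,0,0]},{"jaw": 0.05,"offset": [0,0,1],"rot": [0,0,0]},{"jaw": 0.05,"offset": [0,0,1],"rot": [0,0,0]},{"jaw": 0.05,"offset": [0,0,1],"rot": [0,0,0]},{"jaw": 0.05,"offset": [0,0,0],"rot": [0,0,0]}]}}

```text
time_s: 16.95
eef_pos: [0.5406, 0.1042, 0.0632]
eef_rot: [0.0, 0.751, 0.66, 0.0]
wrist_force: [-1.9, -0.0, 10.7]
opening: 0.149
grasp_force: 61.8
```

Call:
{"name": "apply_moves", "arguments": {"moves": [{"jaw": 0.05,"offset": [0,0,1],"rot": [0,0,0]},{"jaw": 0.05,"offset": [0,0,1],"rot": [0,0,0]},{"jaw": 0.05,"offset": [0,0,1],"rot": [0,0,0]},{"jaw": 0.05,"offset": [0,0,0],"rot": [0,0,0]},{"jaw": 0.05,"offset": [0,0,0],"rot": [0,0,0]}]}}

```text
time_s: 17.58
eef_pos: [0.5409, 0.1043, 0.0601]
eef_rot: [0.001, 0.751, 0.661, 0.001]
wrist_force: [0.3, 3.1, 8.2]
opening: 0.149
grasp_force: 61.5
```

Call:
{"name": "apply_moves", "arguments": {"moves": [{"jaw": 0.05,"offset": [0,0,1],"rot": [0,0,0]},{"jaw": 0.05,"offset": [0,0,1],"rot": [0,0,0]},{"jaw": 0.05,"offset": [0,0,1],"rot": [0,0,0]},{"jaw": 0.05,"offset": [0,0,1],"rot": [0,0,0]},{"jaw": 0.05,"offset": [0,0,0],"rot": [0,0,0]}]}}

```text
time_s: 18.2
eef_pos: [0.5406, 0.1038, 0.0563]
eef_rot: [0.0, 0.751, 0.66, 0.0]
wrist_force: [-3.5, -1.9, 12.6]
opening: 0.152
grasp_force: 62.3
```

Call:
{"name": "apply_moves", "arguments": {"moves": [{"jaw": 0.05,"offset": [0,0,0.5],"rot": [0,0,0]},{"jaw": 0.05,"offset": [0,0,0.5],"rot": [0,0,0]},{"jaw": 0.05,"offset": [0,0,0],"rot": [0,0,0]},{"jaw": 0.05,"offset": [0,0,0],"rot": [0,0,0]},{"jaw": 0.05,"offset": [0,0,0],"rot": [0,0,0]}]}}

```text
time_s: 18.82
eef_pos: [0.5406, 0.1038, 0.0563]
eef_rot: [0.0, 0.751, 0.66, 0.0]
wrist_force: [-7.0, -1.8, 20.2]
opening: 0.153
grasp_force: 63.6
```

```bash
python3 -c "
from h import *
b,Q=cloud('scene')
cv2.imwrite('pics/s5.png',cv2.resize(b[140:240,225:345,::-1],None,fx=5,fy=5,interpolation=cv2.INTER_CUBIC))
for o in ctrl.outline_of('scene','lid_large')[:3]:
  m=o['region']
  if b[m][:,1].mean()>120:
    q=Q[m];q=q[(q[:,2]<.07)&(q[:,2]>.03)]; print(o['position'],np.percentile(q[:,2],[10,50,90]).round(4),rect(Q,m,.04,.062,0))
    A=np.c_[q[:,:2]-[.5395,.104],np.ones(len(q))]; k=abs(q[:,2]-np.median(q[:,2]))<.004; print(np.linalg.lstsq(A[k],q[k,2],rcond=None)[0].round(4))
plan(539.7,104.3,56,82.8,1,.05)"
```

```text
[279.0, 187.5] [0.0475 0.0498 0.0522] (array([538.8, 103.2]), array([139.9, 108.8]), 82.8, 733, array([529.9,  96. ,  49.8]))
[ 0.0012 -0.004   0.0497]
at [540.6 103.8  56.2] yaw 82.66 open 0.148 grip 63.6 F [-6.5 -2.6 21.9] t 18.93
[{"jaw": 0.05, "offset": [0.4, -1.0, 0.2], "rot": [0.0, 0.0, -0.1]}]
```

View pics/s5.png

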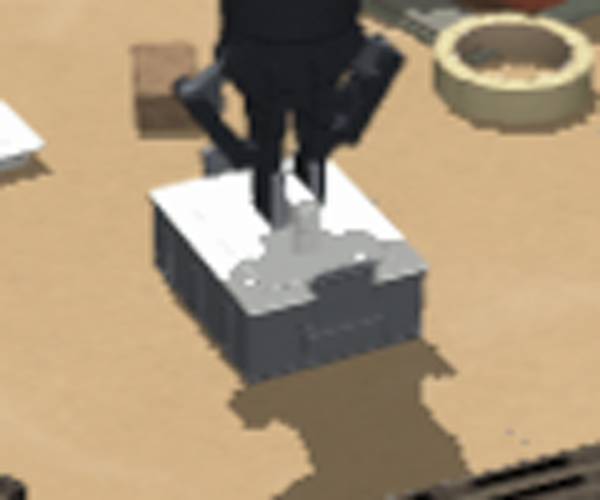

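The plate's top measures 50 mm and level, which is flush, and the near clip overlaps it at crop (345,275). I'll release, back off and check both clips.

Call:
{"name": "apply_moves", "arguments": {"moves": [{"jaw": 0.05,"offset": [0,0,-1],"rot": [0,0,0]},{"jaw": 0.45,"offset": [0,0,0],"rot": [0,0,0]},{"jaw": 0.45,"offset": [0,0,0],"rot": [0,0,0]},{"jaw": 0.45,"offset": [0,0,0],"rot": [0,0,0]},{"jaw": 0.45,"offset": [0,0,-10],"rot": [0,0,0]}]}}

```text
time_s: 19.55
eef_pos: [0.5391, 0.1042, 0.0645]
eef_rot: [-0.001, 0.751, 0.66, -0.001]
wrist_force: [-0.2, 0.5, 0.6]
opening: 0.449
grasp_force: 0.0
```

Call:
{"name": "apply_moves", "arguments": {"moves": [{"jaw": 0.45,"offset": [0,0,-30],"rot": [0,0,0]},{"jaw": 0.45,"offset": [0,0,-40],"rot": [0,0,0]},{"jaw": 0.45,"offset": [-40,0,-30],"rot": [0,0,0]},{"jaw": 0.45,"offset": [-60,0,0],"rot": [0,0,0]},{"jaw": 0.45,"offset": [-60,0,0],"rot": [0,0,0]}]}}

```text
time_s: 20.18
eef_pos: [0.52, -0.0559, 0.1668]
eef_rot: [0.001, 0.75, 0.661, 0.001]
wrist_force: [0.7, -1.0, -1.2]
opening: 0.455
grasp_force: 0.0
```

Call:
{"name": "apply_moves", "arguments": {"moves": [{"jaw": 0.45,"offset": [-60,0,0],"rot": [0,0,0]},{"jaw": 0.45,"offset": [-60,0,0],"rot": [0,0,0]},{"jaw": 0.45,"offset": [-30,0,0],"rot": [0,0,0]},{"jaw": 0.45,"offset": [0,0,0],"rot": [0,0,0]},{"jaw": 0.45,"offset": [0,0,0],"rot": [0,0,0]}]}}

```text
time_s: 20.8
eef_pos: [0.5006, -0.2027, 0.1655]
eef_rot: [-0.0, 0.751, 0.66, 0.0]
wrist_force: [0.7, 0.7, -0.2]
opening: 0.455
grasp_force: 0.0
```

```bash
python3 -c "
from h import *
t,P=cloud('top');b,Q=cloud('scene')
f=lambda i:cv2.resize(i,(400,400),interpolation=cv2.INTER_CUBIC)
cv2.imwrite('pics/c6.png',np.hstack([f(t[150:230,185:265,::-1]),f(b[145:235,240:330,::-1])]))
for c,im,W in(('top',t,P),('scene',b,Q)):
 for o in ctrl.outline_of(c,'lid_large')[:4]:
  m=o['region']
  if im[m][:,1].mean()>120:
    q=W[m];k=(q[:,2]<.056)&(q[:,2]>.044);q=q[k]
    A=np.c_[q[:,:2]-[.5395,.104],np.ones(len(q))];print(c,o['position'],np.linalg.lstsq(A,q[:,2],rcond=None)[0].round(4),rect(W,m,.044,.056))
 for o in ctrl.outline_of(c,'tub')[:1]: print(rect(W,o['region'],.056,.067,2))
print(ctrl.get_obs()['eef_pos'],ctrl.get_obs()['wrist_force'])"
```

```text
top [223.9, 187.7] [-0.0008  0.0001  0.0508] (array([540.8, 104.1]), array([136.1, 108.1]), 82.7, 1667, array([540.1, 104.6,  50.8]))
(array([540.7, 105.5]), array([152.6,  35.6]), 83.1, 88, array([541.4, 113.2,  62.2]))
scene [280.0, 187.1] [ 0.0004 -0.001   0.0497] (array([538.9, 104.3]), array([145. , 110.1]), 82.8, 848, array([532.9,  99.8,  49.7]))
(array([538.7, 103.2]), array([157.3,  36.6]), 83.0, 85, array([539.7, 109.8,  61. ]))
[ 0.50086492 -0.2024222   0.16533733] [0.71879522 0.22945494 0.41170525]
```

View pics/c6.png

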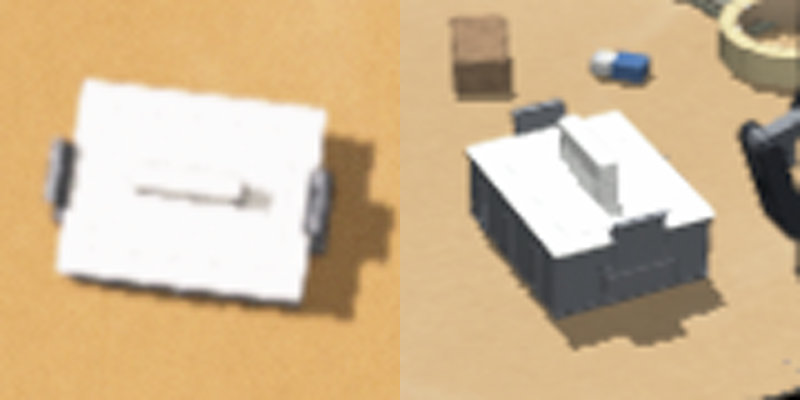

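The lid is level at 50 mm all round. Both clips are home over it: their span is 152.6 mm, against 152.2 mm at the start. They show at (62,175) and (318,210) in the left half of the picture. Handing in.

```bash
python3 -c "
from bench import ctrl
print(ctrl.hand_in())"
```

```text
the job is handed in; nothing more can be done
None
```

The buffer stop stands upright in the tub, the large lid is snapped on flush under both clips, and the job was handed in at about 21 s of the 54 s allowed.

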